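# Find the stamped sample case and push it to the dispatch rail

### The job

Two identical sample cases stand on the lab bench, and one has a stamp on its underside: one after the other, tip each case over towards the robot with the fingertips, so that it lies on the face that looked to the robot and its underside shows. When both are lying, push the stamped one along the bench, still lying, until its underside is flat against the low metal dispatch rail, and leave the other lying where it fell. Do not lift or carry either case, and leave the bottle, timer and beaker alone.

Things in the scene. Friction and masses are not known exactly. Their poses are not given: they have to be found in the camera images.
- case_stamped: grey plastic block-shaped sample case, loose, 0.25 to 0.5 kg: 60 mm deep (own x), 100 wide (y), 110 high (z), flat faces. Starts upright on its 60 x 100 mm underside, own -x face towards the robot within 20 deg. Origin: centre of the underside; z points to the lid. THE STAMPED ONE: black ring 50 mm across with a cross in it, mid-underside; else like the other.
- case_plain: grey plastic block-shaped sample case, loose, 0.25 to 0.5 kg: 60 mm deep (own x), 100 wide (y), 110 high (z), flat faces. Starts upright on its 60 x 100 mm underside, own -x face towards the robot within 20 deg. Origin: centre of the underside; z points to the lid. THE UNSTAMPED ONE: underside blank but for the four small corner pads both have.
- case_stamped_mid (a point): centre of the stamped case's block, 55 mm from its underside. Tipped over towards the robot, a case lies 60 mm high on its -x face: own x up, lid towards the robot, underside facing away from the robot
- case_plain_mid (a point): centre of the plain case's block, 55 mm from its underside and from its lid. The cases swap places (left, right) from run to run
- rail: dispatch rail: straight fixed aluminium bar on the bench beyond the cases, 540 mm long (own y), 12 mm thick (own x), 22 mm high. Origin: centre of its underside; own x points away from the robot (within 7 deg), so its near face is at own x = -6 mm
- reagent_bottle: bystander: amber bottle, 52 mm across, 130 mm high, at one side of the work; origin at the centre of its underside
- timer: bystander: white bench timer, 55 x 70 x 22 mm, lying at one side of the work; origin at the centre of its underside
- beaker: bystander: glass beaker, 64 mm across, 75 mm high, at one side of the work; origin at the centre of its underside
Mind the look-alikes: they are no part of the job. Leave any orange look-alike of the case_stamped alone. Leave any pink look-alike of the case_plain alone.

How it is judged:
On the way, in this order (a step that is already met when the one before it is completed fails the run):
1. one of the cases has been tipped over towards the robot and lies on that face (((angle between case_stamped's own x axis and vertical below 0.2 rad and height (world z) of case_stamped_mid below 0.045 m) or (angle between case_plain's own x axis and vertical below 0.2 rad and height (world z) of case_plain_mid below 0.045 m))), for 0.2 s.
2. both cases lie on the face that looked to the robot, the stamped one still well clear (over 34 mm) of the rail (angle between each of case_stamped, case_plain's own x axis and vertical below 0.2 rad and height (world z) of each of case_stamped_mid, case_plain_mid below 0.045 m and x of case_stamped in the frame of rail below -0.04 m), for 0.2 s.
At the end, for the whole second after the job is handed in: Both cases lie at rest on the face that looked to the robot; the stamped one's underside is within 6 mm of the rail's near face and square to it within 5 deg, within the rail's length; the plain one's centre is within 140 mm of its start and its underside over 34 mm from the rail (angle between each of case_stamped, case_plain's own x axis and vertical below 0.2 rad and height (world z) of each of case_stamped_mid, case_plain_mid below 0.045 m and x of case_stamped in the frame of rail between -0.012 and 0 m and y of case_stamped in the frame of rail between -0.25 and 0.25 m and angle between the z axis of case_stamped and the x axis of rail, either way round below 0.09 rad and distance of case_plain_mid from where it was at the start of the episode below 0.14 m and x of case_plain in the frame of rail below -0.04 m and linear speed of each of case_stamped, case_plain below 0.01 m/s); the robot touches nothing.
It fails at once if the case stamped is lifted off the bench (height (world z) of case_stamped_mid above 0.08 m or (angle between case_stamped's own x axis and vertical below 0.3 rad and height (world z) of case_stamped_mid above 0.055 m)).
It fails at once if the case plain is lifted off the bench (height (world z) of case_plain_mid above 0.08 m or (angle between case_plain's own x axis and vertical below 0.3 rad and height (world z) of case_plain_mid above 0.055 m)).
It fails at once if the reagent bottle is disturbed (moved over 25 mm) (distance of reagent_bottle from where it was at the start of the episode above 0.025 m).
It fails at once if the timer is disturbed (moved over 25 mm) (distance of timer from where it was at the start of the episode above 0.025 m).
It fails at once if the beaker is disturbed (moved over 25 mm) (distance of beaker from where it was at the start of the episode above 0.025 m).
It also fails if it takes over 67 s, if anything falls off the work surface, if the arm or the gripper's body presses on something with over 40 N, if the wrist force passes 120 N, or if a joint passes its speed limit or range.

### The arm

A 6-joint arm with a two-finger parallel gripper is mounted at the origin on the work surface. World frame = base frame: x ahead of the robot, y to its left, z up, the work surface at z = 0. Lengths are in m, angles in rad, forces in N, time in s.
With the tool pointing down it reaches from about 0.35 to 0.975 m from the base axis. Payload 17.4 kg.
Tool frame: the origin (TCP) lies at the centre of the arm's flange, where the gripper is bolted on; the fingertips stand finger_overhang ahead of it and the grasp point (between the pads) lies 155 mm ahead of it (finger_overhang is the distance from the TCP to the fingertips, in m); x points along the fingers, y is the direction in which the jaws open and shut, and the axes are right-handed (so a half turn about x gives the same grasp; the last joint's range is limited). The gripper opens to 85 mm and grips with 20 to 120 N. Pads are 22 mm wide; open, the fingers measure 114 mm over their backs; the gripper's body (76 mm by 85 mm) begins 54 mm behind the grasp point. The pads swing forward as they close: fully open they stand 13 mm farther back than shut.
Start: joints at [1.224, 0.116, 1.442, -0, 1.584, -0.038], TCP at [0.205, 0.643, 0.405] pointing down, gripper open.
Joint ranges: [-2.83, 2.83], [-0.83, 2.19], [0.07, 2.5], [-1.14, 4.28], [0.01, 3], [-2.97, 2.97]. Speed limits (rad/s): [1.89, 1.89, 2.22, 3.14, 3.14, 3.14].

### API

Orientations are given as [roll, pitch, yaw] about the fixed x, y, z axes, in that order (R = Rz(yaw) Ry(pitch) Rx(roll)).
In Python, from cell import * gives the robot as it stands. The module is installed in compiled form; this text tells all that it offers.
- The arm moves only by the tool jog_arm, never from a script. Its argument "targets" is a list of rows, each a list of 6 numbers: the shift along the tool's x, y, z in mm, then the turn, a rotation vector about the tool's x, y, z in rad. In form: [[tx, ty, tz, wx, wy, wz], ...]. A call has 1 to 20 rows; each row is the pose to reach, as a shift and turn from the pose commanded when the call began, along the tool's axes at that moment; what a row does not reach only later rows make up. A row lasts 1/12 s, in which the tool goes at most 41.7 mm and 7.16 degrees, less where a joint would pass 70% of its speed; a pose out of reach is approached as far as the arm can. A call with a gripper value outside its range is refused whole. "jaw" is the closure, from 0 (fully open) to 1 (shut), set as the call begins (left out, the last holds). The fingers move at their own pace and stop on an object; "force" is the grip in N (left out, the last holds). Time passes only in rows, so rows that repeat a pose let the fingers close. It gives the time, the measured TCP pose, the force and the opening at its end, in the units of the state.
- read_state(): the state, without advancing time (a new reading comes with each control period).
- snapshot(name): name is "side" or "top"; returns a dict with "image" (480x640x3 uint8, red, green, blue), "range_z" (480x640 float32, m along the optical axis (not along the pixel's ray), 0 where there is no reading), "intrinsics" (3x3 intrinsics, pixels), "rvec" (rotation vector, rad) and "tvec" (3), from world to camera coordinates, as OpenCV has them. Camera axes: x right, y down, z forward; pixel columns grow to the right and rows downward; lengths in m; the calibration is good to about 2 mm. A picture is of the moment at which its call begins.
- hand_in(): hands the job in, once; it reports no verdict.
The state is a dict: "clock": time; "joints": joint angles; "joint_vel": joint speeds; "effort": joint torques, N m; "position": TCP position; "tcp_rot": TCP orientation; "ft_force": force on the tool from outside, world axes, zero at the start; "moment": the same for the moment, N m; "gripper_width": finger opening in m.
Only numpy, scipy, OpenCV 4.12 (cv2) and the standard library are available. Lean on these libraries where they do the work, as an engineer would, in place of code of your own. Each camera call takes 0.05 s, during which the arm holds its last target. There are 200 camera calls.

## Working session

There is one attempt and no reset: what is moved stays moved. The work goes in short steps, Python scripts to look and compute and a tool call to move; the robot and the scene stay as the last step left them, time stands still between calls to the robot, and variables do not carry over. Pictures are saved under pics/ and viewed, about 8 in all and at most 12, crops included, and the job is handed in when it is done.

Besides the shell and the picture viewer there is one more tool, called after "Emit:" by a JSON object that holds its "name" and its "arguments", one argument or row to a line. jog_arm: Moves the arm, as the interface text tells. Its arguments: {"type":"object","properties":{"targets":{"type":"array","items":{"type":"array","items":{"type":"number"}}},"jaw":{"type":"number"},"force":{"type":"number"}},"required":["targets"]}

```bash
mkdir -p pics; cat > h.py <<'E'
from cell import *
import numpy as np, cv2
def cloud(n):
    s=snapshot(n); R=cv2.Rodrigues(np.array(s["rvec"],float))[0]; t=np.array(s["tvec"],float).reshape(3)
    K=np.array(s["intrinsics"]); z=s["range_z"]; v,u=np.mgrid[:480,:640]
    c=np.stack([(u-K[0,2])/K[0,0]*z,(v-K[1,2])/K[1,1]*z,z],-1)
    P=(c-t)@R   # R^T (c-t)
    P[z==0]=np.nan
    return s["image"],P
def save(n,im): cv2.imwrite("pics/"+n+".png",cv2.cvtColor(im,cv2.COLOR_RGB2BGR))
E
python3 - <<'E'
from h import *
st=read_state();print({k:np.round(v,3) if not isinstance(v,str) else v for k,v in st.items()})
try: print(finger_overhang)
except Exception as e: print(e)
for n in("top","side"):
    im,P=cloud(n);save(n+"0",im);np.save(n+"0.npy",P)
    for r in range(40,480,80): print([tuple(np.round(P[r,c],2)) for c in range(60,640,130)])
E
```

```text
{'clock': np.float64(0.0), 'joints': array([ 1.224,  0.116,  1.442, -0.   ,  1.584, -0.038]), 'joint_vel': array([-0.   ,  0.   , -0.001,  0.001, -0.001,  0.001]), 'effort': array([-2.0000e-03, -7.3201e+01, -6.3247e+01, -0.0000e+00,  6.0000e-03,
        0.0000e+00]), 'position': array([0.205, 0.643, 0.404]), 'tcp_rot': array([-1.591,  1.57 , -1.9  ]), 'ft_force': array([-0.37 , -0.287,  0.021]), 'moment': array([ 0.023, -0.022, -0.037]), 'gripper_width': np.float64(0.086)}
0.1734
[(np.float64(1.73), np.float64(1.08), np.float64(-0.75)), (np.float64(1.68), np.float64(0.49), np.float64(-0.74)), (np.float64(1.63), np.float64(-0.09), np.float64(-0.75)), (np.float64(1.58), np.float64(-0.68), np.float64(-0.76)), (np.float64(1.53), np.float64(-1.25), np.float64(-0.75))]
[(np.float64(0.94), np.float64(0.66), np.float64(0.0)), (np.float64(0.91), np.float64(0.31), np.float64(0.0)), (np.float64(0.88), np.float64(-0.03), np.float64(0.0)), (np.float64(0.85), np.float64(-0.37), np.float64(0.0)), (np.float64(0.82), np.float64(-0.72), np.float64(-0.0))]
[(np.float64(0.72), np.float64(0.65), np.float
[... 2068 characters left out ...]
6), np.float64(-0.0)), (np.float64(0.8), np.float64(-0.21), np.float64(0.0)), (np.float64(2.03), np.float64(0.2), np.float64(-0.75))]
[(np.float64(-0.05), np.float64(-0.07), np.float64(0.03)), (np.float64(0.18), np.float64(-0.16), np.float64(-0.0)), (np.float64(0.41), np.float64(-0.28), np.float64(-0.0)), (np.float64(0.64), np.float64(-0.4), np.float64(0.0)), (np.float64(0.87), np.float64(-0.53), np.float64(0.0))]
[(np.float64(-0.07), np.float64(-0.23), np.float64(0.0)), (np.float64(0.13), np.float64(-0.34), np.float64(0.0)), (np.float64(0.33), np.float64(-0.44), np.float64(-0.0)), (np.float64(0.52), np.float64(-0.55), np.float64(0.0)), (np.float64(0.72), np.float64(-0.65), np.float64(0.0))]
```

View pics/top0.png

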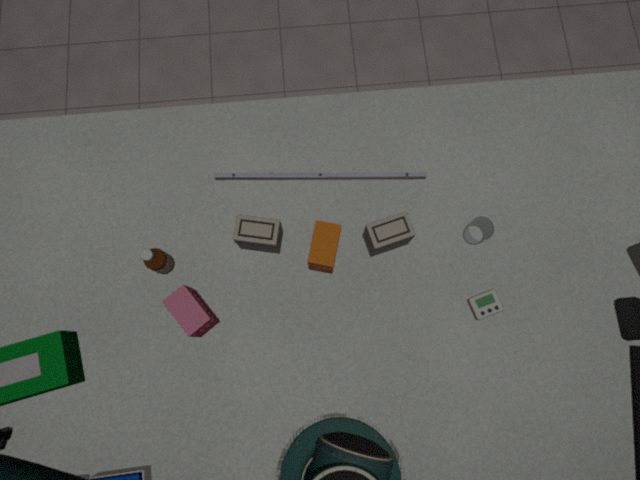

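View pics/side0.png

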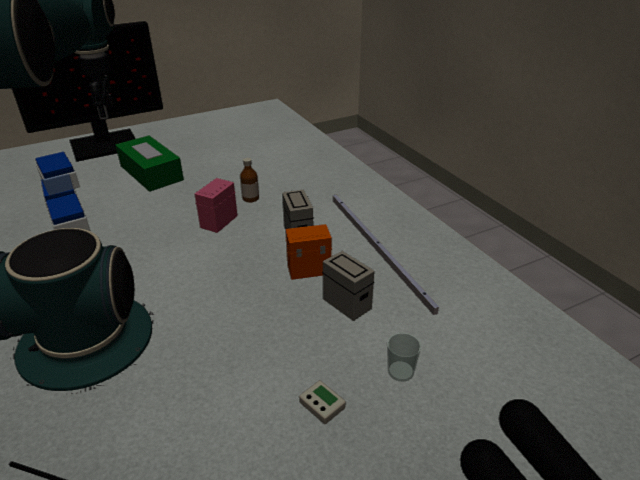

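```bash
python3 - <<'E'
from h import *
P=np.load("top0.npy"); z=np.nan_to_num(P[...,2],nan=-1)
m=((z>0.012)&(z<0.2)&(P[...,0]>0.28)).astype(np.uint8)
n,l,s,c=cv2.connectedComponentsWithStats(m)
for i in range(1,n):
    if s[i,4]<40: continue
    q=P[l==i]; h=np.percentile(q[:,2],95); top=q[q[:,2]>h-0.008]
    r=cv2.minAreaRect((top[:,:2]*1000).astype(np.float32))
    print(s[i],"h",round(h,3),"rect",np.round(r[0],1),np.round(r[1],1),round(r[2],1))
E
```

```text
[ 214  172  213    7 1186] h 0.025 rect [719.1 -15.2] [537.8  15.5] 85.3
[ 362  211   53   45 1508] h 0.113 rect [ 542.5 -161.2] [ 60.3 100.8] 14.1
[ 233  214   50   39 1519] h 0.113 rect [568.8 144.4] [100.3  61.4] 77.4
[463 215  32  29 553] h 0.076 rect [ 535.8 -380.8] [62.1 62.4] 51.7
[ 307  220   34   53 1300] h 0.113 rect [523.9  -7.9] [ 59.8 101.3] 74.2
[627 242  13  31 232] h 0.054 rect [ 458.5 -749.7] [ 9.4 26. ] 86.8
[141 248  33  26 609] h 0.13 rect [527.2 387.2] [22.  23.1] 68.2
[ 162  284   57   53 1660] h 0.113 rect [400.5 308.9] [100.8  60.5] 35.0
[467 289  36  31 697] h 0.026 rect [ 362.2 -379.9] [54.3 71.1] 15.7
[614 296  26  32 697] h 0.033 rect [ 313.5 -712.7] [50.4 69.6] 85.4
[   0  330   82   52 3310] h 0.084 rect [320.2 658.5] [104.1 145.1] 9.2
```

The two grey cases are at top-view pixels (258,228) and (390,230). The orange look-alike is at (325,246) and the pink one at (190,311). The rail runs from (215,178) to (425,175). Only the two grey, 60x100 mm, 110 mm high blocks fit the description. The enlarged crop below is to confirm that.

```bash
cat >> h.py <<'E'
from scipy.spatial.transform import Rotation as Ro
def go(x,y,ztip,yaw):
    "shift (mm) and rotvec in tool axes from present pose to tip pose; tool y along case y"
    s=read_state(); R=Ro.from_euler("xyz",s["tcp_rot"]); p=np.array(s["position"])
    best=None
    for k in (0,np.pi):
        a=yaw+k; Y=np.array([-np.sin(a),np.cos(a),0]); X=np.array([0,0,-1.]); 
        T=Ro.from_matrix(np.stack([X,Y,np.cross(X,Y)],1)); w=(R.inv()*T).as_rotvec()
        if best is None or np.linalg.norm(w)<np.linalg.norm(best): best=w
    d=R.inv().apply(np.array([x,y,ztip+finger_overhang])-p)*1000
    print("go",np.round(d,1),np.round(best,3),"tool axes xyz:",np.round(R.as_matrix().T,2).tolist())
E
python3 - <<'E'
from h import *
im=cv2.cvtColor(cv2.imread("pics/top0.png"),cv2.COLOR_BGR2RGB)
save("crop0",cv2.resize(im[160:340,130:440],None,fx=2.5,fy=2.5,interpolation=cv2.INTER_CUBIC))
a=np.radians(-12.6)
go(.5688+.075*np.cos(a),.1444+.075*np.sin(a),.232,a)
E
```

```text
go [  -1.  -357.9  572.7] [-0.089 -0.     0.001] tool axes xyz: [[-0.0, -0.0, -1.0], [0.3, 0.95, -0.0], [0.95, -0.3, -0.0]]
```

View pics/crop0.png

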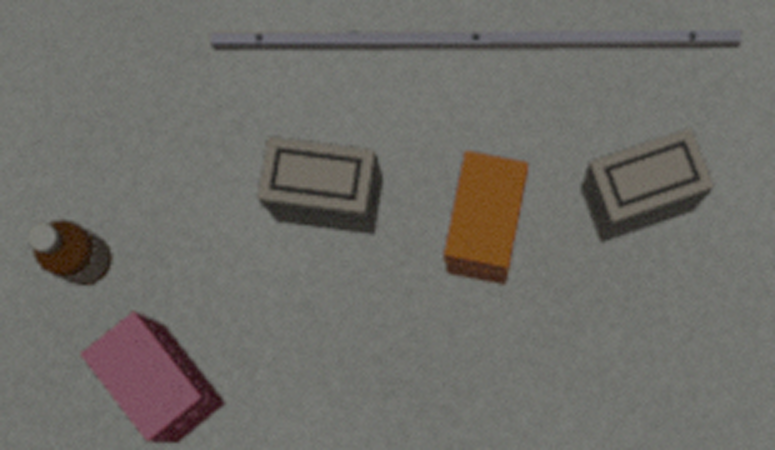

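The crop confirms it: grey cases at crop (318,180) and (648,175), with the orange (490,210) and pink (155,375) blocks being the look-alikes. I can't tell which one is stamped until they are tipped. Left one first.

Emit:
{"name": "jog_arm", "arguments": {
  "targets": [
    [-1,-358,573,-0.09,0,0],
    [-1,-358,573,-0.09,0,0],
    [-1,-358,573,-0.09,0,0],
    [-1,-358,573,-0.09,0,0],
    [-1,-358,573,-0.09,0,0],
    [-1,-358,573,-0.09,0,0],
    [-1,-358,573,-0.09,0,0],
    [-1,-358,573,-0.09,0,0],
    [-1,-358,573,-0.09,0,0],
    [-1,-358,573,-0.09,0,0],
    [-1,-358,573,-0.09,0,0],
    [-1,-358,573,-0.09,0,0],
    [-1,-358,573,-0.09,0,0],
    [-1,-358,573,-0.09,0,0],
    [-1,-358,573,-0.09,0,0],
    [-1,-358,573,-0.09,0,0],
    [-1,-358,573,-0.09,0,0],
    [-1,-358,573,-0.09,0,0],
    [-1,-358,573,-0.09,0,0],
    [-1,-358,573,-0.09,0,0]
  ],
  "jaw": 0.45
}}

```text
clock: 1.77
position: [0.6417, 0.1287, 0.4056]
tcp_rot: [2.931, 1.57, 2.712]
ft_force: [0.4, 0.2, -0.4]
gripper_width: 0.047
```

```bash
python3 - <<'E'
from h import *
s=read_state();print(s["clock"],s["position"],s["gripper_width"])
a=np.radians(-12.6)
go(.5688+.07*np.cos(a),.1444+.07*np.sin(a),.095,a)
E
```

```text
1.7667 [0.64173105 0.12865468 0.40555648] 0.04702816728284102
go [137.2  -0.5  -4.5] [ 0.002 -0.    -0.   ] tool axes xyz: [[-0.0, 0.0, -1.0], [0.22, 0.98, 0.0], [0.98, -0.22, -0.0]]
```

Emit:
{"name": "jog_arm", "arguments": {
  "targets": [
    [40,0,-4,0,0,0],
    [80,0,-4,0,0,0],
    [115,0,-4,0,0,0],
    [139,0,-4,0,0,0],
    [139,0,-14,0,0,0],
    [139,0,-22,0,0,0],
    [139,0,-27,0,0,0],
    [139,0,-32,0,0,0],
    [139,0,-36,0,0,0],
    [139,0,-40,0,0,0],
    [139,0,-44,0,0,0],
    [139,0,-48,0,0,0],
    [139,0,-52,0,0,0],
    [139,0,-56,0,0,0],
    [139,0,-56,0,0,0]
  ]
}}

```text
clock: 3.02
position: [0.587, 0.1401, 0.2666]
tcp_rot: [-2.95, 1.57, 3.114]
ft_force: [-0.1, -1.5, -0.6]
gripper_width: 0.0472
```

```bash
python3 - <<'E'
from h import *
im,P=cloud("side"); save("s1",cv2.resize(im[150:350,180:450],None,fx=2.5,fy=2.5))
E
```

```text
(no output)
```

View pics/s1.png

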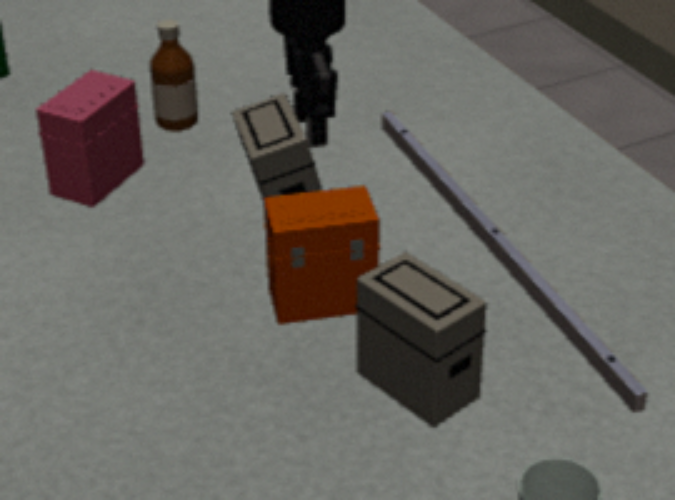

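The left case, lid at crop (270,120), is tilting towards the robot without sliding. I'll keep pushing it over.

Emit:
{"name": "jog_arm", "arguments": {
  "targets": [
    [0,0,-4,0,0,0],
    [0,0,-8,0,0,0],
    [0,0,-12,0,0,0],
    [0,0,-16,0,0,0],
    [0,0,-20,0,0,0],
    [0,0,-24,0,0,0],
    [0,0,-28,0,0,0],
    [0,0,-32,0,0,0],
    [0,0,-36,0,0,0],
    [0,0,-36,0,0,0],
    [0,0,-36,0,0,0],
    [0,0,-36,0,0,0],
    [0,0,-36,0,0,0]
  ]
}}

```text
clock: 4.15
position: [0.5526, 0.1478, 0.2667]
tcp_rot: [0.59, 1.571, 0.371]
ft_force: [-0.4, -0.2, -0.1]
gripper_width: 0.0472
```

Emit:
{"name": "jog_arm", "arguments": {
  "targets": [
    [-40,0,0,0,0,0],
    [-80,0,0,0,0,0],
    [-120,0,0,0,0,0],
    [-140,0,0,0,0,0],
    [-140,0,0,0,0,0]
  ]
}}

```text
clock: 4.57
position: [0.5527, 0.1478, 0.4126]
tcp_rot: [0.433, 1.564, 0.214]
ft_force: [0.4, 0.3, 0.4]
gripper_width: 0.0472
```

```bash
cat >> h.py <<'E'
def blobs(lo=.012,hi=.2):
    im,P=cloud("top"); z=np.nan_to_num(P[...,2],nan=-1)
    m=((z>lo)&(z<hi)&(P[...,0]>0.28)&(abs(P[...,1])<.45)).astype(np.uint8)
    n,l,s,c=cv2.connectedComponentsWithStats(m)
    for i in range(1,n):
        if s[i,4]<40: continue
        q=P[l==i]; h=np.percentile(q[:,2],95); top=q[q[:,2]>h-0.008]
        r=cv2.minAreaRect((top[:,:2]*1000).astype(np.float32))
        print(s[i],"h",round(h,3),"rect",np.round(r[0],1),np.round(r[1],1),round(r[2],1))
    return im
E
python3 - <<'E'
from h import *
im=blobs()
a=np.radians(14.1)
go(.5425+.07*np.cos(a),-.1612+.07*np.sin(a),.232,a)
im,P=cloud("side"); save("s2",cv2.resize(im[150:350,180:450],None,fx=2.5,fy=2.5))
E
```

```text
[273 172 154   7 877] h 0.025 rect [713.2 -89.6] [387.5  14.5] 85.2
[ 362  211   53   45 1511] h 0.113 rect [ 542.5 -160.9] [ 60.4 100.4] 13.8
[463 215  32  29 551] h 0.077 rect [ 536.  -380.5] [63.2 61.3] 85.4
[ 307  220   34   53 1306] h 0.113 rect [523.7  -7.8] [ 59.8 100.5] 74.1
[141 248  33  26 608] h 0.13 rect [527.2 387.4] [21.7 23. ] 35.2
[ 162  284   47   53 1436] h 0.113 rect [400.5 309. ] [100.9  60.4] 35.2
[468 289  35  31 693] h 0.026 rect [ 362.  -379.7] [54.7 71.5] 15.8
go [   4.1 -272.4  119.8] [-0.465  0.004 -0.001] tool axes xyz: [[0.0, 0.0, -1.0], [0.22, 0.98, 0.0], [0.98, -0.22, 0.0]]
```

View pics/s2.png

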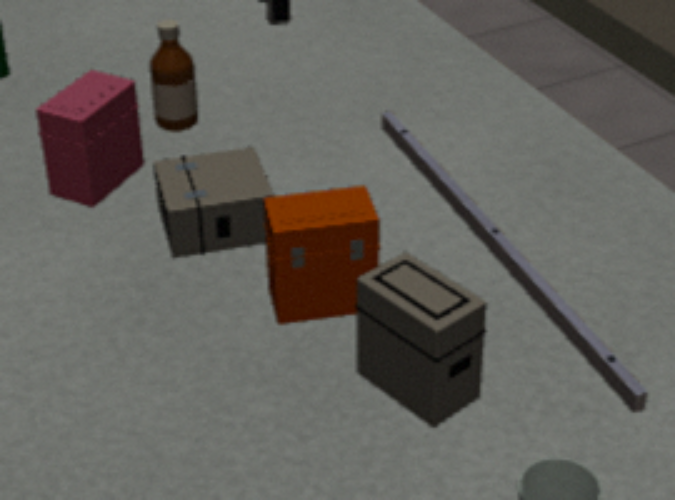

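The left case lies flat on its front face at crop (215,200). Now the right case.

Emit:
{"name": "jog_arm", "arguments": {
  "targets": [
    [4,-272,124,-0.46,0,0],
    [4,-272,124,-0.46,0,0],
    [4,-272,124,-0.46,0,0],
    [4,-272,124,-0.46,0,0],
    [4,-272,124,-0.46,0,0],
    [4,-272,124,-0.46,0,0],
    [4,-272,124,-0.46,0,0],
    [4,-272,124,-0.46,0,0],
    [4,-272,124,-0.46,0,0],
    [4,-272,124,-0.46,0,0],
    [4,-272,124,-0.46,0,0],
    [4,-272,124,-0.46,0,0]
  ]
}}

```text
clock: 5.67
position: [0.6144, -0.1435, 0.4023]
tcp_rot: [2.346, 1.57, 2.588]
ft_force: [-0.4, -0.2, -0.1]
gripper_width: 0.0467
```

```bash
python3 - <<'E'
from h import *
a=np.radians(14)
go(.5425+.07*np.cos(a),-.161+.07*np.sin(a),.095,a)
im=blobs()
E
```

```text
go [133.9   0.3  -3.9] [-0.002 -0.    -0.   ] tool axes xyz: [[-0.0, 0.0, -1.0], [-0.24, 0.97, 0.0], [0.97, 0.24, -0.0]]
[214 172 140   7 775] h 0.025 rect [726.8  76.9] [353.6  14.7] 85.7
[406 172  21   6  95] h 0.025 rect [ 698.6 -257.7] [49.4 13. ] 86.3
[463 215  32  29 551] h 0.076 rect [ 535.4 -380.8] [62.4 62.3] 81.3
[ 307  220   34   53 1307] h 0.113 rect [523.7  -7.8] [ 59.9 100.5] 74.3
[ 228  245   51   53 2145] h 0.063 rect [483.1 163.5] [100.8 110.6] 77.5
[141 248  33  26 610] h 0.13 rect [527.3 387.4] [23.  22.5] 70.6
[ 162  284   57   53 1666] h 0.113 rect [400.4 308.8] [100.   60.8] 35.5
[468 289  35  31 692] h 0.025 rect [ 362.1 -379.9] [54.8 70.6] 16.1
```

Left case: height 63 mm, yaw −12.5°, mid at (483,164). It slid hardly at all. I'll tip the right one the same way.

Emit:
{"name": "jog_arm", "arguments": {
  "targets": [
    [40,0,-4,0,0,0],
    [80,0,-4,0,0,0],
    [115,0,-4,0,0,0],
    [136,0,-4,0,0,0],
    [136,0,-14,0,0,0],
    [136,0,-22,0,0,0],
    [136,0,-27,0,0,0],
    [136,0,-32,0,0,0],
    [136,0,-36,0,0,0],
    [136,0,-40,0,0,0],
    [136,0,-44,0,0,0],
    [136,0,-48,0,0,0],
    [136,0,-52,0,0,0],
    [136,0,-56,0,0,0],
    [136,0,-60,0,0,0],
    [136,0,-64,0,0,0],
    [136,0,-68,0,0,0],
    [136,0,-72,0,0,0],
    [136,0,-76,0,0,0],
    [136,0,-80,0,0,0]
  ]
}}

```text
clock: 7.38
position: [0.5363, -0.1638, 0.2665]
tcp_rot: [2.587, 1.57, 2.828]
ft_force: [0.5, 0.4, -0.5]
gripper_width: 0.0467
```

Emit:
{"name": "jog_arm", "arguments": {
  "targets": [
    [0,0,-4,0,0,0],
    [0,0,-8,0,0,0],
    [0,0,-12,0,0,0],
    [0,0,-12,0,0,0],
    [0,0,-12,0,0,0],
    [0,0,-12,0,0,0],
    [0,0,-12,0,0,0],
    [-40,0,-12,0,0,0],
    [-80,0,-12,0,0,0],
    [-120,0,-12,0,0,0],
    [-140,0,-12,0,0,0],
    [-140,0,80,0,0,0],
    [-140,0,80,0,0,0],
    [-140,0,80,0,0,0],
    [-140,0,80,0,0,0]
  ]
}}

```text
clock: 8.63
position: [0.6165, -0.1438, 0.4054]
tcp_rot: [2.525, 1.569, 2.768]
ft_force: [-0.6, 0.7, 0.3]
gripper_width: 0.0471
```

```bash
python3 - <<'E'
from h import *
im=blobs()
print(read_state()["position"])
save("t2",cv2.resize(im[160:340,130:440],None,fx=2.5,fy=2.5,interpolation=cv2.INTER_CUBIC))
E
```

```text
[214 172 140   7 775] h 0.025 rect [727.1  76.9] [353.2  15. ] 85.3
[405 172  22   6 111] h 0.025 rect [ 699.4 -256.7] [52.8 13.1] 88.0
[463 215  32  29 557] h 0.077 rect [ 535.6 -381.6] [61.5 63.6] 21.4
[ 307  220   34   53 1302] h 0.113 rect [523.6  -7.8] [ 59.9 100.2] 74.2
[ 228  245   51   54 2136] h 0.063 rect [483.  163.6] [100.4 110.7] 77.2
[141 248  33  26 608] h 0.131 rect [527.4 387.1] [22.6 22.6] 42.4
[ 162  284   57   53 1666] h 0.113 rect [400.1 309.1] [100.7  60.4] 35.5
[467 289  36  31 695] h 0.026 rect [ 361.9 -379.8] [54.2 70.5] 16.5
[ 0.61527288 -0.14423913  0.40566001]
```

View pics/t2.png

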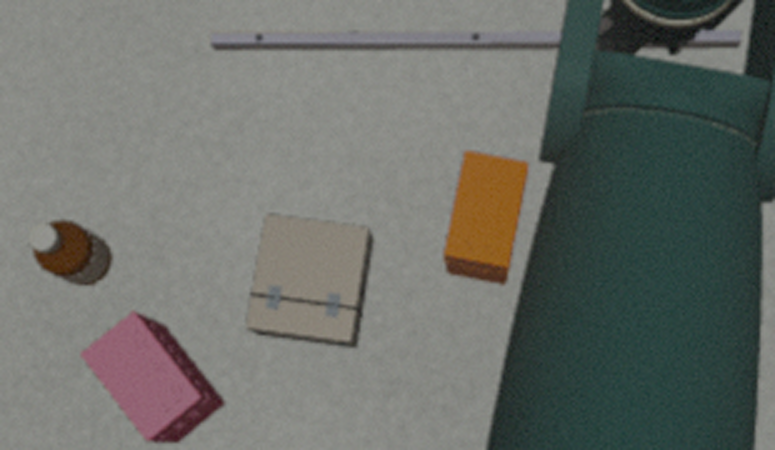

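```bash
python3 - <<'E'
from h import *
for n in("top","side"):
    s=snapshot(n); R=cv2.Rodrigues(np.array(s["rvec"],float))[0]; print(n,-R.T@np.array(s["tvec"],float).reshape(3))
    save(n+"3",s["image"])
im=cv2.imread("pics/side3.png"); cv2.imwrite("pics/s3.png",cv2.resize(im[180:340,220:400],None,fx=4,fy=3.7,interpolation=cv2.INTER_CUBIC)[:600])
E
```

```text
top [0.2976864  0.01811777 1.19979994]
side [ 0.07509962 -0.92815244  0.79578628]
```

View pics/s3.png

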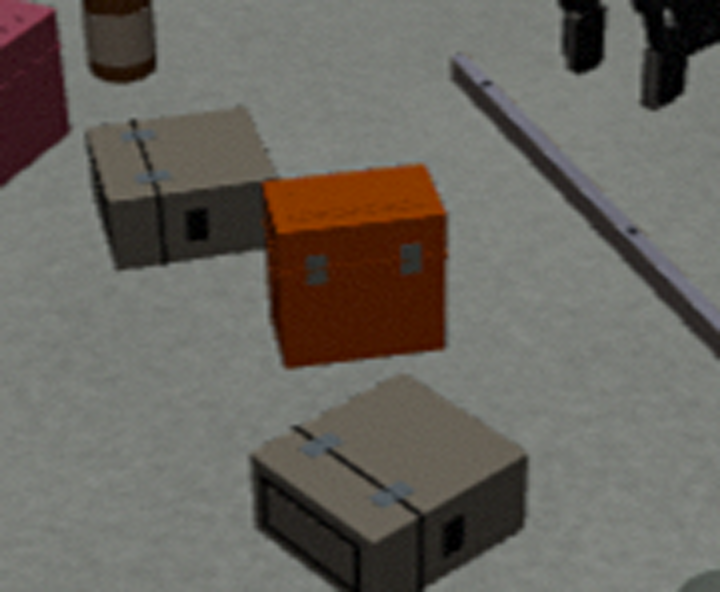

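Both cases now lie flat, the left one at crop (180,160) and the right at (390,480). Neither underside faces a camera: the cameras are at (0.30, 0.02, 1.20) and (0.08, −0.93, 0.80). Turning the left case about 40° clockwise should show its underside to the side camera. I'll nudge it on the left corner of its lid face, which moves it forward and keeps it inside the 140 mm limit.

```bash
python3 - <<'E'
from h import *
go(.398,.212,.232,np.radians(-30))
E
```

```text
go [   1.2  398.  -124.5] [ 0.765 -0.001  0.   ] tool axes xyz: [[-0.0, 0.0, -1.0], [-0.24, 0.97, 0.0], [0.97, 0.24, -0.0]]
```

Emit:
{"name": "jog_arm", "arguments": {
  "targets": [
    [0,398,-125,0.765,0,0],
    [0,398,-125,0.765,0,0],
    [0,398,-125,0.765,0,0],
    [0,398,-125,0.765,0,0],
    [0,398,-125,0.765,0,0],
    [0,398,-125,0.765,0,0],
    [0,398,-125,0.765,0,0],
    [0,398,-125,0.765,0,0],
    [0,398,-125,0.765,0,0],
    [0,398,-125,0.765,0,0],
    [0,398,-125,0.765,0,0],
    [0,398,-125,0.765,0,0],
    [0,398,-125,0.765,0,0],
    [0,398,-125,0.765,0,0],
    [0,398,-125,0.765,0,0]
  ],
  "jaw": 1
}}

```text
clock: 10.03
position: [0.3985, 0.2109, 0.4067]
tcp_rot: [-0.717, 1.571, -1.243]
ft_force: [0.2, 0.1, 0.2]
gripper_width: -0.0002
```

```bash
python3 - <<'E'
from h import *
go(.398,.212,.048,np.radians(-30))
print(read_state()["gripper_width"])
E
```

```text
go [185.3   0.8  -1. ] [-0.002  0.     0.   ] tool axes xyz: [[0.0, -0.0, -1.0], [0.5, 0.86, -0.0], [0.86, -0.5, 0.0]]
-0.00016755345628522556
```

Emit:
{"name": "jog_arm", "arguments": {
  "targets": [
    [40,0,0,0,0,0],
    [80,0,0,0,0,0],
    [120,0,0,0,0,0],
    [160,0,0,0,0,0],
    [184,0,0,0,0,0],
    [184,0,0,0,0,0],
    [184,4,7,0,0,0],
    [184,8,14,0,0,0],
    [184,11,19,0,0,0],
    [184,14,24,0,0,0],
    [184,17,29,0,0,0],
    [184,20,34,0,0,0],
    [184,23,39,0,0,0],
    [184,26,44,0,0,0],
    [184,29,49,0,0,0],
    [184,32,54,0,0,0],
    [184,35,60,0,0,0],
    [184,38,66,0,0,0],
    [184,41,71,0,0,0],
    [184,41,71,0,0,0]
  ]
}}

```text
clock: 11.7
position: [0.481, 0.2119, 0.2226]
tcp_rot: [-0.206, 1.57, -0.73]
ft_force: [0.8, 1.0, -0.6]
gripper_width: 0.0001
```

```bash
python3 - <<'E'
from h import *
im=blobs(.04,.066)
im,P=cloud("side"); cv2.imwrite("pics/s4.png",cv2.cvtColor(cv2.resize(im[180:340,220:400],None,fx=4,fy=3.7,interpolation=cv2.INTER_CUBIC),cv2.COLOR_RGB2BGR))
E
```

```text
[471 217  22  22 132] h 0.064 rect [ 542.6 -394.3] [55.1 29.3] 28.0
[465 224  16  19  65] h 0.064 rect [ 523.7 -359.6] [48.  12.5] 28.9
[ 248  227   42   60 1352] h 0.063 rect [515.6 144.7] [101.5 104.4] 49.5
[ 373  242   57   58 2062] h 0.063 rect [ 455.4 -182.8] [110.7 100.7] 14.0
```

View pics/s4.png

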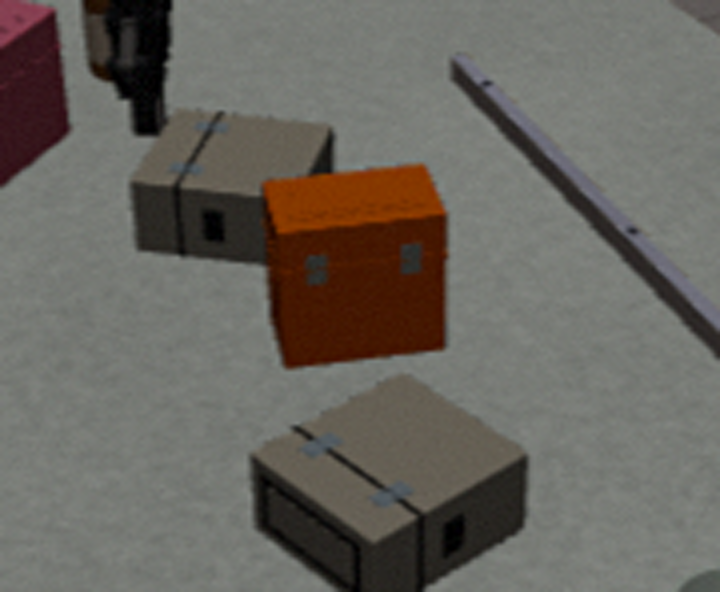

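The left case is now at about −40° yaw. Its underside is just turning into view at crop (325,150) but is partly hidden by the orange block. I'll keep pushing.

Emit:
{"name": "jog_arm", "arguments": {
  "targets": [
    [0,2,4,0,0,0],
    [0,5,9,0,0,0],
    [0,7,13,0,0,0],
    [0,10,17,0,0,0],
    [0,12,22,0,0,0],
    [0,15,26,0,0,0],
    [0,17,30,0,0,0],
    [0,20,35,0,0,0],
    [0,22,39,0,0,0],
    [0,22,39,0,0,0]
  ]
}}

```text
clock: 12.63
position: [0.5255, 0.2115, 0.2227]
tcp_rot: [0.351, 1.57, -0.173]
ft_force: [0.3, 1.3, 0.1]
gripper_width: 0.0003
```

```bash
python3 - <<'E'
from h import *
im=blobs(.04,.066)
im,P=cloud("side"); cv2.imwrite("pics/s5.png",cv2.cvtColor(cv2.resize(im[185:255,250:340],None,fx=8,fy=8,interpolation=cv2.INTER_CUBIC),cv2.COLOR_RGB2BGR))
g=im[205:232,292:312].astype(int).sum(2)//3; print(g)
E
```

```text
[471 217  22  22 139] h 0.065 rect [ 543. -395.] [55.2 28.5] 27.7
[ 249  221   44   52 1246] h 0.063 rect [537.8 124. ] [100.8  75.9] 25.5
[465 226  15  17  59] h 0.065 rect [ 523.1 -359.3] [44.7 10. ] 28.9
[ 373  242   57   57 2051] h 0.063 rect [ 455.7 -183. ] [110.8 100.9] 14.2
[152 261  17  11  51] h 0.065 rect [507.8 377.1] [ 9.  36.2] 30.5
[308 265  25   6  40] h 0.064 rect [476.4   7.5] [52.5  1.8] 75.4
[[118 123 118 118 120 122 118 119 123 121 120 126 123 125 120 120 121 119
  119 120]
 [122 122 121 120 122 120 121 118 118 120 116 122 124 123 122 124 122 122
  118 119]
 [121 117 120 122 124 125 124 121 117 119 121 121 122 124 123 125 124 122
  119 121]
 [125 122 123 124 122 123 120 120 118 119 119 123 123 122 122 121 120 121
  124 121]
 [124 123 127 120 118 121 120 118 119 118 119 123 125 122 125 121 119 123
  123 124]
 [100 113 123 123 122 122 127 121 122 119 119 118 116 118 116 120 122 121
  122 118]
 [ 90  98 113 117 119 122 126 123 121 116 117 118 121 123 122 122 120 118
  117 116]
 [ 93  93  96 100  99  97 114 120 119 118 119 119 120 122 122 123 120 117
  119 117]
 [ 95 
[... 909 characters left out ...]
  48  36
   25   7]
 [ 92  94  97  93  93  95  93  94  92  91  97  97  97  90  65  41  33  28
   29  15]
 [ 94  93  93  94  95  92  97  96  94  94  95  93  82  59  36  33  35  36
   36  34]
 [ 96  94  93  92  94  95  94  93  95  96  86  64  52  45  41  51  60  64
   61  60]
 [ 96  96  83  82  80  79  79  74  79  75  72  64  58  60  61  61  65  64
   64  64]
 [ 78  73  72  70  66  67  62  64  62  65  63  63  63  64  63  64  63  62
   62  61]
 [ 64  65  62  62  63  64  62  62  63  65  63  62  61  64  64  63  63  62
   62  63]
 [ 64  64  63  62  62  63  64  62  62  63  63  63  63  64  62  64  65  63
   62  62]
 [ 61  62  60  65  63  62  63  63  62  63  63  64  62  63  65  62  63  64
   62  61]]
```

View pics/s5.png

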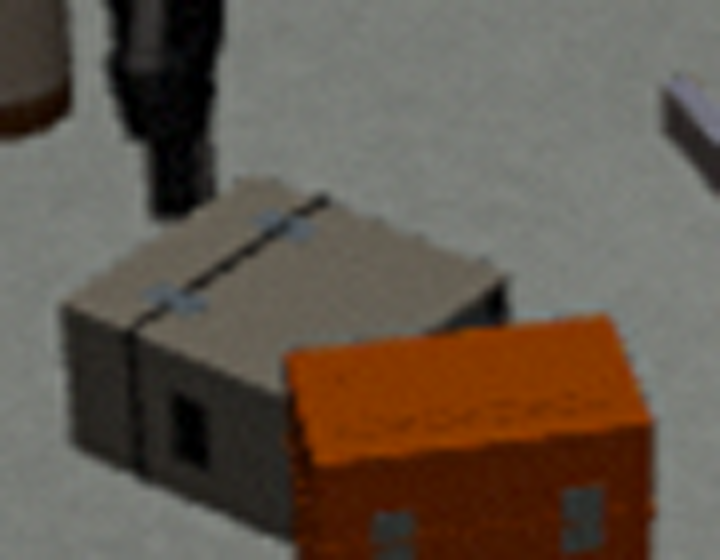

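The left case is now at about −64° yaw with its underside hidden behind the orange block. The dark spot at crop (495,300) is a corner pad. I'll retract, remeasure, and shift the case away from the orange block.

Emit:
{"name": "jog_arm", "arguments": {
  "targets": [
    [0,0,-8,0,0,0],
    [-40,0,-10,0,0,0],
    [-80,0,-10,0,0,0],
    [-120,0,-10,0,0,0],
    [-160,0,-10,0,0,0],
    [-170,-90,-60,0.3,0,0],
    [-170,-90,-60,0.3,0,0],
    [-170,-90,-60,0.3,0,0],
    [-170,-90,-60,0.3,0,0],
    [-170,-90,-60,0.3,0,0]
  ],
  "jaw": 0.45
}}

```text
clock: 13.57
position: [0.4267, 0.1635, 0.3933]
tcp_rot: [1.158, 1.569, 0.335]
ft_force: [-0.6, 0.5, -0.5]
gripper_width: 0.047
```

```bash
python3 - <<'E'
from h import *
im=blobs(.04,.066); print(read_state()["position"])
go(.448,.085,.232,np.radians(25.5))
E
```

```text
[471 217  22  22 133] h 0.065 rect [ 542.7 -395.4] [55.8 29. ] 26.9
[258 221  35  51 866] h 0.063 rect [540.5 119.4] [100.7  65.5] 25.7
[465 224  19  19  67] h 0.064 rect [ 521.5 -362.9] [52.7 15.8] 39.2
[ 373  242   57   58 2069] h 0.063 rect [ 455.7 -183.1] [110.9 100.4] 14.3
[308 265  25   7  40] h 0.065 rect [476.3   7.5] [52.5  1.3] 73.9
[202 303  14  25  55] h 0.065 rect [385.5 267.1] [47.7 20.7] 2.8
[0.42736602 0.16375901 0.3929943 ]
go [-12.4 -38.4  71.8] [-1.268e+00  1.000e-03 -1.000e-03] tool axes xyz: [[0.0, 0.0, -1.0], [0.73, 0.68, 0.0], [0.68, -0.73, 0.0]]
```

Emit:
{"name": "jog_arm", "arguments": {
  "targets": [
    [-12,-28,61,-1.268,0,0],
    [-12,-28,61,-1.268,0,0],
    [-12,-28,61,-1.268,0,0],
    [-12,-28,61,-1.268,0,0],
    [-12,-28,61,-1.268,0,0],
    [-12,-28,61,-1.268,0,0],
    [-12,-28,61,-1.268,0,0],
    [-12,-28,61,-1.268,0,0],
    [-12,-28,61,-1.268,0,0],
    [-12,-28,61,-1.268,0,0],
    [-12,-28,61,-1.268,0,0],
    [-12,-28,61,-1.268,0,0]
  ]
}}

```text
clock: 14.62
position: [0.4494, 0.1003, 0.4041]
tcp_rot: [2.799, 1.57, -3.037]
ft_force: [-0.4, 1.3, 0.2]
gripper_width: 0.0469
```

```bash
python3 - <<'E'
from h import *
go(.449,.0995,.03,np.radians(25.7))
E
```

```text
go [200.7  -0.7  -0.5] [-0.001 -0.001 -0.   ] tool axes xyz: [[-0.0, -0.0, -1.0], [-0.43, 0.9, 0.0], [0.9, 0.43, -0.0]]
```

Emit:
{"name": "jog_arm", "arguments": {
  "targets": [
    [40,0,0,0,0,0],
    [80,0,0,0,0,0],
    [120,0,0,0,0,0],
    [160,0,0,0,0,0],
    [195,0,0,0,0,0],
    [195,0,15,0,0,0],
    [195,0,25,0,0,0],
    [195,0,32,0,0,0],
    [195,0,39,0,0,0],
    [195,0,46,0,0,0],
    [195,0,53,0,0,0],
    [195,0,60,0,0,0],
    [195,0,67,0,0,0],
    [195,0,74,0,0,0],
    [195,0,81,0,0,0],
    [195,0,88,0,0,0],
    [195,0,95,0,0,0],
    [195,0,102,0,0,0],
    [195,0,110,0,0,0],
    [195,0,110,0,0,0]
  ]
}}

```text
clock: 16.28
position: [0.5492, 0.1477, 0.2097]
tcp_rot: [-0.026, 1.57, 0.418]
ft_force: [0.6, -1.4, -0.1]
gripper_width: 0.0471
```

```bash
python3 - <<'E'
from h import *
im=blobs(.04,.066)
im,P=cloud("side"); cv2.imwrite("pics/s6.png",cv2.cvtColor(cv2.resize(im[185:255,260:350],None,fx=8,fy=8,interpolation=cv2.INTER_CUBIC),cv2.COLOR_RGB2BGR))
E
```

```text
[471 217  22  22 132] h 0.065 rect [ 542.8 -394.1] [55.1 30.5] 29.1
[465 223  16  20  63] h 0.065 rect [ 525.5 -359.4] [50.6 13.9] 24.3
[ 373  242   57   57 2060] h 0.063 rect [ 455.5 -183.1] [110.3 101. ] 14.0
[152 251  19  21  84] h 0.064 rect [519.2 375.5] [22.8 51.8] 56.9
[308 265  25   6  45] h 0.065 rect [476.3   6.2] [54.6  1.4] 73.6
[190 287  27  50 112] h 0.064 rect [399.8 282.8] [110.1  49.1] 3.2
```

View pics/s6.png

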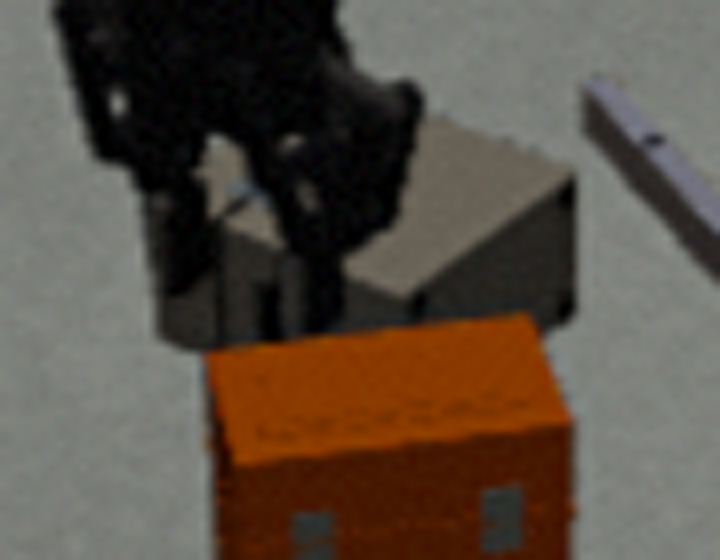

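Underside of the left case, spanning crop (415,290) to (575,320): corner pads at (567,190), (567,300) and (418,300), and nothing in the middle at about (500,245). So the left case is the plain one and the right case is stamped. I'll check this on the pixel values and get the push path for the right one.

```bash
python3 - <<'E'
from h import *
im=snapshot("side")["image"]; print((im.astype(int).sum(2)//3)[206:226:2,312:334])
a=np.radians(14.1); c=np.array([.4556,-.183]); n=np.array([np.cos(a),np.sin(a)])
p=c-.096*n; print(p); go(*p,.232,a)
E
```

```text
[[ 98  98  97  95  97  96  96  97  93  96  95  95  94  96  97  94 100  99
   98  89 112 127]
 [ 97  95  97  97  96  97  94  97  96  99  96  97  96  97  97 100  92  66
   27  18 104 127]
 [ 99  98  92  99  95  96  95  95  95  97  96  99 101  96  67  45  34  21
    6  21 104 126]
 [ 97  95  93  96  94  96  96  98  97  96  95  72  52  35  30  33  32  35
   30  37 110 133]
 [ 94  96  94  96  98 100  97  96  83  56  37  31  33  30  38  35  36  36
   30  37 108 132]
 [ 93  96 100  97  97  87  60  39  34  32  34  33  35  34  34  38  36  35
   30  33 112 132]
 [ 99  98  92  64  41  32  32  30  30  36  34  36  32  37  34  34  35  31
   28  38 108 130]
 [ 68  45  32  33  35  34  35  36  32  34  35  31  35  36  33  36  35  33
   32  44 115 133]
 [  2  18  32  31  33  34  36  34  36  35  32  36  35  34  35  35  30  27
   13  17 106 129]
 [ 12  28  32  36  35  37  35  29  38  42  45  49  56  53  43  33  32  19
   12  60 112 126]]
[ 0.36249229 -0.20638704]
go [-195.9 -239.5 -319.5] [ 0.198 -0.    -0.   ] tool axes xyz: [[-0.0, 0.0, -1.0], [-0.43, 0.9, 0.0], [0.9, 0.43, -0.0]]
```

Emit:
{"name": "jog_arm", "arguments": {
  "targets": [
    [0,0,-15,0,0,0],
    [-40,0,-20,0,0,0],
    [-80,0,-20,0,0,0],
    [-120,0,-20,0,0,0],
    [-160,0,-20,0,0,0],
    [-195,0,-20,0,0,0],
    [-195,0,-20,0,0,0]
  ],
  "jaw": 0.25
}}

```text
clock: 17.02
position: [0.5297, 0.1384, 0.4127]
tcp_rot: [-0.234, 1.561, 0.21]
ft_force: [0.0, -0.3, 1.1]
gripper_width: 0.0637
```

```bash
python3 - <<'E'
from h import *
a=np.radians(14.1); c=np.array([.4556,-.183]); n=np.array([np.cos(a),np.sin(a)])
p=c-.096*n; go(*p,.232,a); blobs(.04,.066); print(read_state()["gripper_width"])
E
```

```text
go [   5.  -239.5 -299.2] [0.198 0.01  0.001] tool axes xyz: [[0.01, 0.0, -1.0], [-0.43, 0.9, -0.0], [0.9, 0.43, 0.01]]
[471 217  22  23 134] h 0.064 rect [ 542.9 -395. ] [55.3 28.1] 27.4
[465 223  16  20  69] h 0.065 rect [ 525.4 -359.9] [50.4 14.5] 27.2
[233 224  37  26 320] h 0.063 rect [565.8 164.7] [20.5 92.1] 26.2
[ 373  242   57   58 2060] h 0.063 rect [ 455.8 -183. ] [110.7 100.7] 14.3
[154 251  16  21  87] h 0.065 rect [519.7 372. ] [20.2 49.7] 63.3
[308 265  25   6  41] h 0.064 rect [475.6   6.4] [50.   1.6] 73.6
[194 321  19  16  45] h 0.064 rect [358.1 282.1] [ 1.2 52.3] 35.5
0.06434602745349245
```

Pixels across the left underside are uniform (30–38) with no ring, so the right case is the stamped one. Moving behind it.

Emit:
{"name": "jog_arm", "arguments": {
  "targets": [
    [5,-240,-298,0.198,0,0],
    [5,-240,-298,0.198,0,0],
    [5,-240,-298,0.198,0,0],
    [5,-240,-298,0.198,0,0],
    [5,-240,-298,0.198,0,0],
    [5,-240,-298,0.198,0,0],
    [5,-240,-298,0.198,0,0],
    [5,-240,-298,0.198,0,0],
    [5,-240,-298,0.198,0,0],
    [5,-240,-298,0.198,0,0],
    [5,-240,-298,0.198,0,0],
    [5,-240,-298,0.198,0,0],
    [5,-240,-298,0.198,0,0]
  ]
}}

```text
clock: 18.15
position: [0.3644, -0.2055, 0.3991]
tcp_rot: [1.904, 1.57, 2.151]
ft_force: [-0.6, -0.3, -0.1]
gripper_width: 0.0641
```

```bash
python3 - <<'E'
from h import *
a=np.radians(14.2); c=np.array([.4557,-.183]); n=np.array([np.cos(a),np.sin(a)])
p=c-.096*n; go(*p,.03,a)
# arc in start tool frame (z fwd along n, y left): straight 28, then arc of 165 mm turning -18.9 deg
z=y=0.;th=0.
for i in range(1,29):
    ds=7; dth=0 if i<=4 else -np.radians(18.9)/24
    th+=dth; z+=ds*np.cos(th-dth/2); y+=ds*np.sin(th-dth/2)
    if i%2==0: print(i,round(y,1),round(z,1),round(th,3))
E
```

```text
go [195.7  -0.8  -1.9] [-0.001 -0.    -0.001] tool axes xyz: [[-0.0, 0.0, -1.0], [-0.24, 0.97, 0.0], [0.97, 0.24, -0.0]]
2 0.0 14.0 0.0
4 0.0 28.0 0.0
6 -0.2 42.0 -0.027
8 -0.8 56.0 -0.055
10 -1.7 70.0 -0.082
12 -3.1 83.9 -0.11
14 -4.8 97.8 -0.137
16 -6.9 111.6 -0.165
18 -9.4 125.4 -0.192
20 -12.3 139.1 -0.22
22 -15.5 152.7 -0.247
24 -19.1 166.2 -0.275
26 -23.1 179.7 -0.302
28 -27.5 193.0 -0.33
```

Emit:
{"name": "jog_arm", "arguments": {
  "targets": [
    [40,0,-2,0,0,0],
    [80,0,-2,0,0,0],
    [120,0,-2,0,0,0],
    [160,0,-2,0,0,0],
    [194,0,-2,0,0,0],
    [194,0,0,0,0,0]
  ]
}}

```text
clock: 18.65
position: [0.3629, -0.2039, 0.1993]
tcp_rot: [2.306, 1.562, 2.555]
ft_force: [-2.5, 0.7, -2.0]
gripper_width: 0.0643
```

Emit:
{"name": "jog_arm", "arguments": {
  "targets": [
    [0,0,7,0,0,0],
    [0,0,14,0,0,0],
    [0,0,21,0,0,0],
    [0,0,28,0,0,0],
    [0,0,35,0.014,0,0],
    [0,0,42,0.027,0,0],
    [0,-0.5,49,0.041,0,0],
    [0,-1,56,0.055,0,0],
    [0,-1.2,63,0.069,0,0],
    [0,-1.7,70,0.082,0,0],
    [0,-2.4,77,0.096,0,0],
    [0,-3,84,0.11,0,0],
    [0,-4,91,0.124,0,0],
    [0,-5,98,0.137,0,0],
    [0,-6,105,0.151,0,0],
    [0,-7,112,0.165,0,0],
    [0,-8,118,0.179,0,0],
    [0,-9.4,125,0.192,0,0],
    [0,-11,132,0.206,0,0],
    [0,-12.3,139,0.22,0,0]
  ]
}}

```text
clock: 20.32
position: [0.5025, -0.1843, 0.2056]
tcp_rot: [2.118, 1.571, 2.143]
ft_force: [-2.6, -0.1, 1.2]
gripper_width: 0.064
```

```bash
python3 - <<'E'
from h import *
s=read_state(); print(s["position"],s["ft_force"]); go(.58,-.19,.03,np.radians(-4.7))
im=blobs(.04,.066)
E
```

```text
[ 0.50251312 -0.18427882  0.20562088] [-2.64144944 -0.08762399  1.24477143]
go [ 2.2 -7.6 77.3] [ 0.107 -0.    -0.   ] tool axes xyz: [[-0.0, 0.0, -1.0], [-0.02, 1.0, 0.0], [1.0, 0.02, -0.0]]
[ 216  192   60   58 1913] h 0.063 rect [606.3 174.1] [101.4 110.3] 25.4
[370 202  12  38 193] h 0.063 rect [ 582.9 -133.6] [23.7 87.2] 75.8
[471 217  22  23 137] h 0.064 rect [ 543.1 -394.8] [55.8 29.3] 27.4
[466 224  15  19  60] h 0.065 rect [ 523.1 -359.3] [47.9 12. ] 31.1
[152 251  19  21  91] h 0.064 rect [519.4 373.9] [21.4 50.7] 59.4
[308 265  25   6  43] h 0.065 rect [475.2   2.9] [52.2  1.3] 74.5
[190 287  26  50 114] h 0.065 rect [399.1 282. ] [109.3  49.5] 2.4
```

Emit:
{"name": "jog_arm", "arguments": {
  "targets": [
    [0,0,7,0.015,0,0],
    [0,-0.5,14,0.03,0,0],
    [0,-1,21,0.045,0,0],
    [0,-1.5,28,0.06,0,0],
    [0,-2,35,0.075,0,0],
    [0,-2.5,42,0.09,0,0],
    [0,-3,49,0.107,0,0],
    [0,-4,56,0.107,0,0],
    [0,-4.5,62,0.107,0,0],
    [0,-5,66,0.107,0,0],
    [0,-5,66,0.107,0,0]
  ]
}}

```text
clock: 21.28
position: [0.5687, -0.1877, 0.2058]
tcp_rot: [-0.116, 1.57, -0.197]
ft_force: [0.1, -0.2, 0.4]
gripper_width: 0.0641
```

```bash
cat >> h.py <<'E'
def railgap():
    im,P=cloud("top"); x,y,z=P[...,0],P[...,1],P[...,2]
    r=P[(z>.017)&(z<.03)&(x>.67)&(x<.76)&(abs(y+.015)<.26)]
    k=np.polyfit(r[:,1],r[:,0],1); yaw=-np.arctan(k[0])
    c=P[(z>.055)&(z<.068)&(x>.45)&(x<.72)&(y<-.1)&(y>-.3)]
    rect=cv2.minAreaRect((c[:,:2]*1000).astype(np.float32))
    n=np.array([np.cos(yaw),np.sin(yaw)]); d=((c[:,:2]-[k[1],0])@n)
    print("rail yaw",np.degrees(yaw),"x0",k[1],"case rect",rect,"max d to centreline mm",np.percentile(d,99.5)*1000)
    return im
E
python3 - <<'E'
from h import *
s=read_state(); print(s["position"],s["ft_force"]); railgap(); go(.6,-.19,.03,np.radians(-4.7))
E
```

```text
[ 0.5686685  -0.1876535   0.20575371] [ 0.10151409 -0.16887996  0.39132827]
rail yaw -4.594282165639723 x0 0.7201685906197381 case rect ((614.4971923828125, -168.82594299316406), (156.31809997558594, 41.603248596191406), 27.532323837280273) max d to centreline mm -15.3636542954698
go [ 2.4  0.2 31.8] [0.001 0.    0.   ] tool axes xyz: [[0.0, -0.0, -1.0], [0.08, 1.0, -0.0], [1.0, -0.08, 0.0]]
```

Emit:
{"name": "jog_arm", "arguments": {
  "targets": [
    [0,0,3,0,0,0],
    [0,0,6,0,0,0],
    [0,0,8,0,0,0],
    [0,0,9,0,0,0],
    [0,0,10,0,0,0],
    [0,0,10,0,0,0]
  ]
}}

```text
clock: 21.83
position: [0.5778, -0.1884, 0.2057]
tcp_rot: [3.016, 1.57, 2.935]
ft_force: [-5.9, 0.4, 2.3]
gripper_width: 0.064
```

Emit:
{"name": "jog_arm", "arguments": {
  "targets": [
    [0,0,1,0,0,0],
    [0,0,2,0,0,0],
    [0,0,2,0,0,0]
  ]
}}

```text
clock: 22.08
position: [0.5787, -0.1885, 0.2057]
tcp_rot: [3.07, 1.565, 2.99]
ft_force: [-27.0, 3.3, 14.4]
gripper_width: 0.0642
```

27 N with hardly any further motion, so it is against the rail. Backing off and moving clear for a check.

Emit:
{"name": "jog_arm", "arguments": {
  "targets": [
    [0,0,-5,0,0,0],
    [0,0,-20,0,0,0],
    [0,0,-50,0,0,0],
    [-40,0,-60,0,0,0],
    [-80,0,-60,0,0,0],
    [-120,0,-60,0,0,0],
    [-160,0,-60,0,0,0],
    [-200,0,-60,0,0,0],
    [-200,190,-150,0,0,0],
    [-200,190,-150,0,0,0],
    [-200,190,-150,0,0,0],
    [-200,190,-150,0,0,0],
    [-200,190,-150,0,0,0],
    [-200,190,-150,0,0,0],
    [-200,190,-150,0,0,0],
    [-200,190,-150,0,0,0]
  ]
}}

```text
clock: 23.42
position: [0.4457, 0.013, 0.406]
tcp_rot: [-0.114, 1.57, -0.194]
ft_force: [-0.5, -0.3, -1.0]
gripper_width: 0.0642
```

```bash
python3 - <<'E'
from h import *
print(read_state()["ft_force"]); im=railgap(); blobs()
save("t7",cv2.resize(im[150:330,130:510],None,fx=2.1,fy=2.1,interpolation=cv2.INTER_CUBIC))
E
```

```text
[-0.53217009 -0.26723922 -1.00665189]
rail yaw -4.700115256837249 x0 0.7200354408332622 case rect ((643.482177734375, -192.43592834472656), (100.3125991821289, 111.76876068115234), 85.34983825683594) max d to centreline mm -7.2493438887790465
[ 214  171  212   49 3000] h 0.063 rect [ 643.6 -192.5] [100.5 112.2] 85.3
[ 216  192   48   61 1700] h 0.063 rect [606.  174.2] [101.7 109.7] 25.7
[463 215  32  29 553] h 0.077 rect [ 536.7 -381.5] [63.  61.5] 70.2
[141 248  33  26 607] h 0.13 rect [527.  386.6] [22.8 22.7] 44.1
[ 162  284   57   53 1672] h 0.113 rect [400.2 308.8] [100.4  61. ] 35.5
[467 289  36  31 696] h 0.026 rect [ 362.  -379.6] [54.8 71.9] 16.0
```

View pics/t7.png

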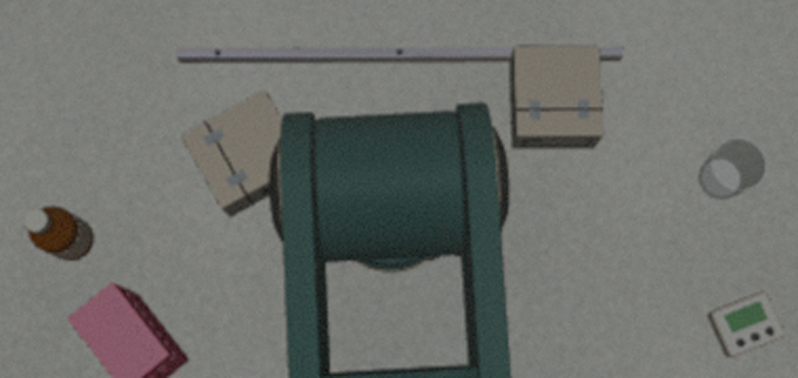

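```bash
python3 -c "
from cell import *
print(hand_in(), read_state()['clock'])"
```

```text
the job is handed in; nothing more can be done
the job is handed in; nothing more can be done
```

I tipped both cases over towards the robot and pushed the stamped one, still lying, flat against the dispatch rail. The job was handed in at about 23.5 s of the 67 s allowed; no verdict is reported.

**Finding the stamp:** neither camera could see an underside after tipping, so I turned and nudged the left case with the fingertips. Its underside showed only corner pads and even grey between them, so I took the right case as the stamped one. I never saw the ring itself.

**Last checks from the top camera:**

| | Stamped (right) case | Plain (left) case |
|---|---|---|
| Top face height | 63 mm, lying flat | 63 mm, lying flat |
| Distance to rail | about 1 mm from the near face | underside about 95 mm from the near face |
| Angle | −4.65°, rail at −4.7° | turned to about −64° |
| Position | about 178 mm along the rail from its middle (limit 250 mm) | about 54 mm from its start (limit 140 mm) |

- **Bystanders:** the bottle, timer and beaker measured where they started, within about 1 mm. The pink block also stayed put. The orange block was hidden by the arm in the last picture, but it had not moved when last measured.
- **Forces:** the largest wrist force I read was about 31 N, when the stamped case met the rail. The arm was clear of everything at the end.
- **Not as asked:** the plain case is not lying exactly where it fell. The nudging to see its underside turned it by about 50° and left it about 120 mm from that spot.

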